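Clamp the counting sticks in the lever press

TASK

The bamboo counting sticks lie loosely under the chrome plate of the small wooden press. Screw its lever bolt in (clockwise seen from above), with the lever left standing up, until it is snug on the plate but not overtight, then fold the lever down flat to lock it. Do not crush the sticks, do not disturb the other things on the table, and let go at the end.

Things in the scene. Friction and masses are not known exactly. Their poses are not given: they have to be found in the camera images.
- stand: the press: wooden block 110 x 110 x 28 mm, fixed to the table, with a cork pad; origin at the centre of its underside, z up. Six pale bamboo sticks 165 mm long lie across the cork along its y axis, under a chrome plate 82 x 62 x 6 mm whose top is about 46 mm up (the sticks vary, by up to 1.5 mm either way). It gives by some 1 mm under 90 N; over 140 N the sticks are crushed
- bolt: vertical lever bolt through the middle of the plate into a right-hand thread in the stand (clockwise from above screws it in; coarse, 2.2 mm down per rad). Origin on its axis, at the lever's cross pin, 57 to 61 mm above the table at the start; z up, x level towards the side to which the lever folds, y along the pin. It turns with the lever
- thread (a point): point on the bolt's axis 30 mm below the pin. The feel: the free thread drags evenly with 0.2 N m. 0.5 to 2.1 rad on, the cam meets the plate and the torque, read the same way (e.g. at rest after each small turn), climbs above that of the free thread by 0.002 N m per N, in all some 0.3 N m per rad: 0.12 to 0.22 N m above it is snug, 0.3 is overtight. It stays when let go
- heel (a point): outer top edge of the steel heel block on the bolt's -x side, 14.5 mm from the axis and 13 mm above the pin, 24 mm wide, which keeps the lever from leaning back; the lever folds to the side away from the heel
- lever_grip (a point): middle of the lever's flat steel bar, on its centre line 50 mm from the pin, straight above the pin while the lever stands; axes as bolt's then. The bar is 10 mm thick (x) and 24 mm wide (y) and reaches from 20 to 75 mm from the pin; below 28 mm a fork 34 mm wide with two round cams joins it to the pin. The bar, pinched across its thickness, turns the bolt
- lever_tip (a point): free end of the lever's bar, on its centre line 75 mm from the pin
- lever (a joint): lever angle: 0 standing straight up, 1.57 folded flat (level, pointing to the bolt's +x, its upper face 5 mm above the pin). Stiff: it stays at any angle; folding takes 0.2 N m about the pin when slack and up to about 0.6 N m (some 11 N at 55 mm) when the bolt is snug
- saucer: bystander: blue-and-white porcelain saucer, 120 mm across, 16 mm high; origin under its centre
- chip_box: bystander: red lacquer open chip box 130 x 90 x 40 mm; origin under its centre
- wind_disc: bystander: brass wind marker disc, 52 mm across, 8 mm high; origin under its centre
- teacup: bystander: white porcelain teacup, 68 mm across, 50 mm high; origin under its centre
- tile_a: bystander: mahjong tile lying flat, 24 x 33 x 20 mm; origin under its centre
- tile_b: bystander: another such tile
- tile_c: bystander: another such tile
Mind the look-alikes: they are no part of the job. Of the things that look like the stand, take the one that is farthest to the robot's right at the start.

How it is judged:
By the outcome, as a careful person would: the job done as asked, in the order asked, and still so for the second after the job is handed in, with the robot touching nothing.
It also fails if it takes over 72 s, if anything falls off the work surface, if the arm or the gripper's body presses on something with over 40 N, if the wrist force passes 120 N, or if a joint passes its speed limit or range.

ROBOT

A 7-joint arm with a two-finger parallel gripper is mounted at the origin on the work surface. World frame = base frame: x ahead of the robot, y to its left, z up, the work surface at z = 0. Lengths are in m, angles in rad, forces in N, time in s.
With the tool pointing down it reaches from about 0.425 to 0.925 m from the base axis. Payload 6.8 kg.
Tool frame: the origin (TCP) lies between the finger pads; the fingertips stand 22 mm ahead of it and the grasp point (between the pads) lies 3 mm ahead of it (bot.tip_reach is the distance from the TCP to the fingertips, in m); z points along the fingers, x is the direction in which the jaws open and shut, and the axes are right-handed (so a half turn about z gives the same grasp; the last joint's range is limited). The gripper opens to 85 mm and grips with 20 to 120 N. Pads are 22 mm wide; open, the fingers measure 114 mm over their backs; the gripper's body (76 mm by 85 mm) begins 54 mm behind the grasp point. The pads swing forward as they close: fully open they stand 13 mm farther back than shut.
Start: joints at [-1.27, 0.477, 0.022, 1.555, -0.011, 1.109, -0.083], TCP at [0.268, 0.619, 0.22] pointing down, gripper open.
Joint ranges: [-2.96, 2.96], [-0.34, 2.1], [-1.41, 1.46], [0.24, 2.44], [-1.37, 4.51], [0.17, 1.92], [-2.96, 2.96]. Speed limits (rad/s): [2.39, 2.39, 3.14, 3.14, 3.14, 3.14, 3.14].

INTERFACE

Orientations are given as a unit quaternion [w, x, y, z].
In Python, from station import bot gives the robot as it stands.
- The arm moves only by the tool step_arm, never from a script. Its argument "targets" is a list of rows, each a list of 5 numbers: the shift along the tool's x, y, z in mm, then the turn about the tool's z in degrees, then the closure, from 0 (fully open) to 1 (shut). In form: [[dx, dy, dz, spin, jaw], ...]. A call has 1 to 20 rows; each row is the pose to reach, as a shift and turn from the pose commanded when the call began, along the tool's axes at that moment; what a row does not reach only later rows make up. A row lasts 1/12 s, in which the tool goes at most 41.7 mm and 7.16 degrees, less where a joint would pass 70% of its speed; a pose out of reach is approached as far as the arm can. A call with a gripper value outside its range is refused whole. The fingers move at their own pace and stop on an object; "newtons" is the grip in N (left out, the last holds). Time passes only in rows, so rows that repeat a pose let the fingers close. It gives the time, the measured TCP pose, the force and the opening at its end, in the units of the state.
- bot.get_obs(): the state, without advancing time (a new reading comes with each control period).
- bot.read_camera(name): name is "scene" or "top" or "wrist"; returns a dict with "frame" (384x512x3 uint8, red, green, blue), "z_map" (384x512 float32, m along the optical axis (not along the pixel's ray), 0 where there is no reading), "fov_y" (degrees; the focal length in pixels is half the picture's height over the tangent of half this angle, whatever the lens; pixels are square), "cx", "cy" (the principal point, pixels), "distortion" ([k1, k2, p1, p2, k3] as OpenCV has them; the pictures are not rectified), "R" (3x3) and "t" (3): a world point X has camera coordinates R X + t. Camera axes: x right, y down, z forward; pixel columns grow to the right and rows downward; lengths in m; the calibration is good to about 2 mm. A picture is of the moment at which its call begins.
- bot.hand_in(): hands the job in, once; it reports no verdict.
The state is a dict: "t": time; "q": joint angles; "joint_vel": joint speeds; "joint_torque": joint torques, N m; "eef_pos": TCP position; "tool_rot": TCP orientation; "contact_force": force on the tool from outside, world axes, zero at the start; "torque": the same for the moment, N m; "gripper_width": opening from 0.0 (shut) to 1.0 (fully open).
Only numpy, scipy, OpenCV 4.12 (cv2) and the standard library are available. Lean on these libraries where they do the work, as an engineer would, in place of code of your own. Each camera call takes 0.05 s, during which the arm holds its last target.

## Working session

There is one attempt and no reset: what is moved stays moved. The work goes in short steps, Python scripts to look and compute and a tool call to move; the robot and the scene stay as the last step left them, time stands still between calls to the robot, and variables do not carry over. Pictures are saved under pics/ and viewed, and the job is handed in when it is done.

Besides the shell and the picture viewer there is one more tool, called after "Emit:" as name([rows], argument=value, ...), one row to a line, values as JSON. step_arm: Moves the arm, as the interface text tells. Its arguments: {"type":"object","properties":{"targets":{"type":"array"},"newtons":{"type":"number"}},"required":["targets"]}

```bash
ls; mkdir -p pics; python3 - <<'E'
from station import bot
import cv2,numpy as np
o=bot.get_obs()
for k,v in o.items(): print(k,np.round(v,4))
for n in ["scene","top","wrist"]:
    c=bot.read_camera(n); cv2.imwrite(f"pics/{n}0.png",c["frame"][:,:,::-1])
    print(n,c["fov_y"],c["cx"],c["cy"],c["distortion"],np.round(c["R"],3).tolist(),np.round(c["t"],3))
E
```

```text
pics
t 0.0
q [-1.2701  0.4778  0.0223  1.5564 -0.0115  1.1093 -0.0831]
joint_vel [ 0.0011  0.0004 -0.0016 -0.0003 -0.0006 -0.0001 -0.0011]
joint_torque [-3.00000e-04 -5.96458e+01  1.60780e+00 -2.81191e+01  1.24000e-02
  9.50000e-03 -0.00000e+00]
eef_pos [0.2681 0.6188 0.219 ]
tool_rot [ 5.000e-04  8.359e-01  5.489e-01 -7.000e-04]
contact_force [-0.7972 -0.6014  0.5959]
torque [-0.0361  0.0385 -0.0004]
gripper_width 0.9966
scene 56.89797039324755 257.027370159778 188.000572843321 [-0.06019543  0.          0.          0.          0.        ] [[0.172, 0.985, -0.004], [0.732, -0.131, -0.668], [-0.659, 0.112, -0.744]] [-0.17  -0.314  1.16 ]
top 45.92360423833333 262.2595343527744 190.6189728939046 [-0.14320128  0.          0.          0.          0.        ] [[0.016, -1.0, 0.023], [-0.997, -0.017, -0.077], [0.077, -0.022, -0.997]] [0.048 0.553 0.999]
wrist 60.90848635633312 259.764565936774 189.35116563172917 [-0.01510597  0.          0.          0.          0.        ] [[0.396, 0.918, -0.003], [0.875, -0.377, 0.303], [0.277, -0.122, -0.953]] [-0.673 -0.039  0.38 ]
```

View pics/scene0.png

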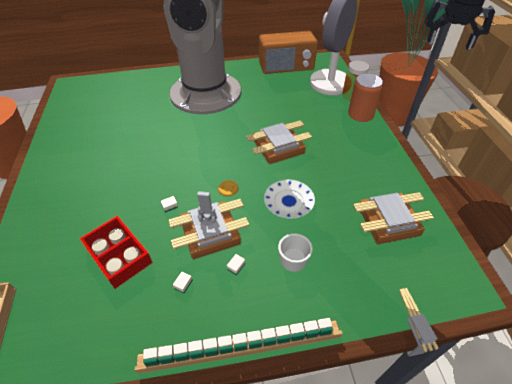

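View pics/top0.png

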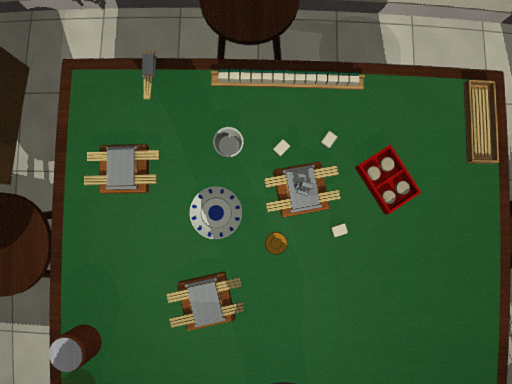

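View pics/wrist0.png

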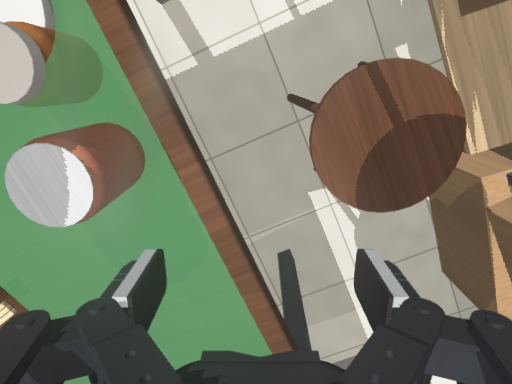

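```bash
cat > h.py <<'E'
from station import bot
import cv2,numpy as np
def cam(n):
    c=bot.read_camera(n); f=192/np.tan(np.radians(c["fov_y"]/2))
    c["K"]=np.array([[f,0,c["cx"]],[0,f,c["cy"]],[0,0,1.]]); c["D"]=np.array(c["distortion"],float)
    c["R"]=np.array(c["R"]);c["t"]=np.array(c["t"]); return c
def ray(c,uv):
    p=cv2.undistortPoints(np.array(uv,float).reshape(-1,1,2),c["K"],c["D"]).reshape(-1,2)
    d=np.c_[p,np.ones(len(p))]@c["R"]; return -c["R"].T@c["t"],d
def onz(c,uv,z):
    o,d=ray(c,uv); return o+d*((z-o[2])/d[:,2])[:,None]
def cloud(c):
    h,w=c["z_map"].shape; u,v=np.meshgrid(np.arange(w),np.arange(h))
    o,d=ray(c,np.c_[u.ravel(),v.ravel()]); return (o+d*c["z_map"].reshape(-1,1)).reshape(h,w,3)
def proj(c,X):
    r,_=cv2.Rodrigues(c["R"]); return cv2.projectPoints(np.array(X,float).reshape(-1,3),r,c["t"],c["K"],c["D"])[0].reshape(-1,2)
E
python3 - <<'E'
from h import *
for n,(x,y) in dict(top=(255,145),scene=(160,180)).items():
    c=cam(n); P=cloud(c)
    im=c["frame"][y:y+95,x:x+100,::-1]
    cv2.imwrite(f"pics/{n}z.png",cv2.resize(im,None,fx=6,fy=6,interpolation=cv2.INTER_CUBIC))
    Q=P[y:y+95,x:x+100].reshape(-1,3); m=(Q[:,2]>0.068)&(Q[:,2]<.2)
    print(n,m.sum()); q=Q[m]
    for lo in np.arange(.06,.16,.01):
        s=q[(q[:,2]>=lo)&(q[:,2]<lo+.01)]
        if len(s): print(round(lo,3),len(s),s.mean(0).round(4),s.min(0).round(3),s.max(0).round(3))
E
```

```text
top 148
0.06 5 [ 0.5506 -0.0229  0.0692] [ 0.545 -0.032  0.068] [ 0.557 -0.015  0.07 ]
0.07 30 [ 0.5481 -0.0279  0.0724] [ 0.542 -0.047  0.07 ] [ 0.565 -0.014  0.077]
0.08 24 [ 0.557  -0.0263  0.0858] [ 0.55  -0.047  0.081] [ 0.567 -0.015  0.089]
0.09 8 [ 0.5557 -0.0272  0.0942] [ 0.551 -0.037  0.09 ] [ 0.564 -0.02   0.1  ]
0.1 8 [ 0.5554 -0.0276  0.104 ] [ 0.55  -0.04   0.101] [ 0.565 -0.019  0.109]
0.11 7 [ 0.5543 -0.0287  0.1145] [ 0.551 -0.036  0.11 ] [ 0.561 -0.02   0.12 ]
0.12 9 [ 0.5561 -0.0262  0.1242] [ 0.551 -0.038  0.12 ] [ 0.563 -0.02   0.13 ]
0.13 57 [ 0.5574 -0.0318  0.133 ] [ 0.551 -0.043  0.131] [ 0.564 -0.021  0.136]
scene 310
0.06 8 [ 0.5611 -0.031   0.0693] [ 0.553 -0.047  0.068] [ 0.567 -0.014  0.07 ]
0.07 18 [ 0.5622 -0.0264  0.0752] [ 0.557 -0.047  0.071] [ 0.566 -0.013  0.08 ]
0.08 65 [ 0.5614 -0.031   0.0854] [ 0.552 -0.048  0.08 ] [ 0.567 -0.015  0.09 ]
0.09 37 [ 0.5629 -0.0302  0.0953] [ 0.559 -0.042  0.09 ] [ 0.566 -0.02   0.1  ]
0.1 40 [ 0.5624 -0.0303  0.1053] [ 0.558 -0.043  0.101] [ 0.566 -0.019  0.109]
0.11 36 [ 0.5626 -0.0305  0.1146] [ 0.559 -0.042  0.111] [ 0.566 -0.02   0.12 ]
0.12 51 [ 0.5623 -0.0305  0.1251] [ 0.557 -0.043  0.12 ] [ 0.566 -0.018  0.13 ]
0.13 55 [ 0.5593 -0.0311  0.134 ] [ 0.551 -0.042  0.132] [ 0.566 -0.02   0.137]
```

View pics/topz.png

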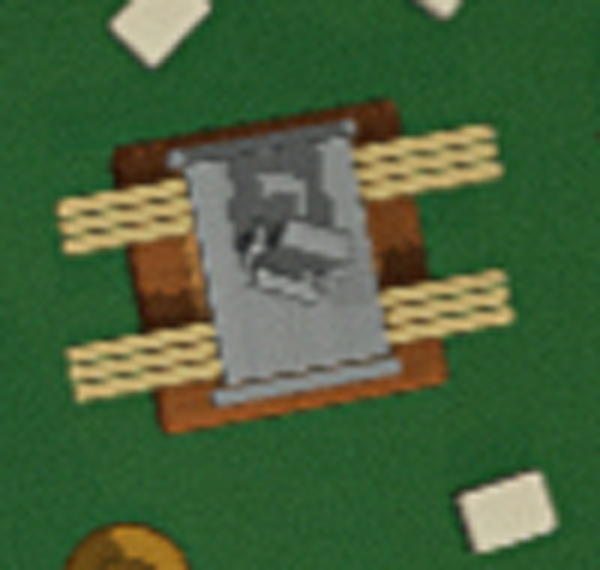

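View pics/scenez.png

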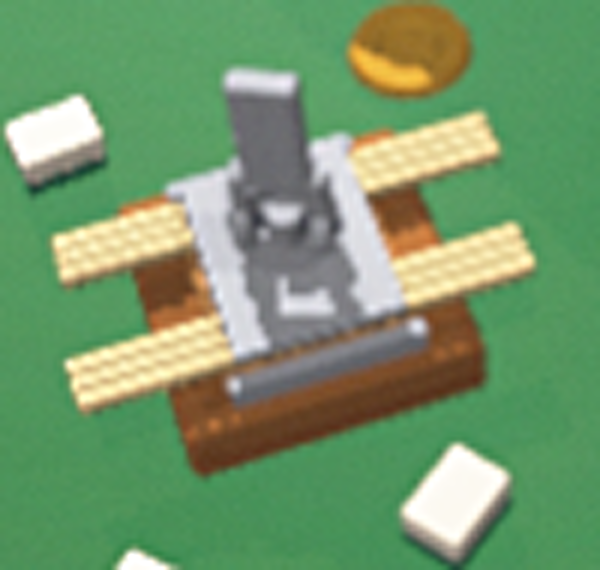

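```bash
python3 - <<'E'
from h import *
for n in ["top","scene"]:
    c=cam(n); P=cloud(c)
    b=(abs(P[...,0]-.557)<.05)&(abs(P[...,1]+.03)<.05)
    m=b&(P[...,2]>.129)&(P[...,2]<.14); q=P[m]
    r=cv2.minAreaRect(q[:,:2].astype(np.float32)*1000); print(n,"top face",r,cv2.boxPoints(r).round(1).tolist(),q[:,2].mean())
    m=b&(P[...,2]>.066)&(P[...,2]<.078); q=P[m]; print("heel z",len(q),q.mean(0).round(4))
    m=(abs(P[...,0]-.557)<.07)&(abs(P[...,1]+.03)<.07)&(P[...,2]>.041)&(P[...,2]<.051); q=P[m]
    r=cv2.minAreaRect(q[:,:2].astype(np.float32)*1000); print("plate",r,q[:,2].mean())
E
```

```text
top top face ((557.6516723632812, -31.53350830078125), (23.768444061279297, 9.856746673583984), 74.02257537841797) [[549.5999755859375, -41.599998474121094], [559.0999755859375, -44.29999923706055], [565.7000122070312, -21.5], [556.2000122070312, -18.799999237060547]] 0.1330667080992889
heel z 46 [ 0.5485 -0.0284  0.0708]
plate ((556.9182739257812, -30.141830444335938), (95.36013793945312, 141.36866760253906), 1.213711142539978) 0.045581841033416816
scene top face ((559.2049560546875, -31.174663543701172), (23.69203758239746, 11.386116981506348), 70.48043060302734) [[549.9000244140625, -40.400001525878906], [560.5999755859375, -44.20000076293945], [568.5, -21.899999618530273], [557.7999877929688, -18.100000381469727]] 0.13339074351446364
heel z 44 [ 0.5615 -0.0305  0.0705]
plate ((557.9667358398438, -29.746177673339844), (83.3938217163086, 154.7218475341797), 10.939498901367188) 0.04548574683475255
```

Emit:
step_arm([
  [-12, 13, 0, 2, 0],
  [-36, 39, 0, 6, 0],
  [-72, 79, 0, 12, 0],
  [-110, 120, 0, 19, 0],
  [-145, 158, 0, 25, 0],
  [-180, 196, 0, 31, 0],
  [-215, 234, 0, 37, 0],
  [-250, 272, 0, 43, 0],
  [-285, 310, 0, 49, 0],
  [-320, 348, 0, 55, 0],
  [-355, 386, 0, 61, 0],
  [-390, 425, 0, 67, 0],
  [-420, 457, 0, 72, 0],
  [-445, 485, 0, 76, 0],
  [-462, 503, 0, 79, 0],
  [-475, 517, 0, 81, 0],
  [-481, 524, 0, 82.6, 0],
  [-481, 524, 0, 82.6, 0],
  [-481, 524, 0, 82.6, 0],
])

```text
t: 1.93
eef_pos: [0.5597, -0.0386, 0.2208]
tool_rot: [0.002, 0.99, -0.144, 0.002]
contact_force: [-0.5, -0.4, 0.3]
gripper_width: 0.998
```

```bash
python3 - <<'E'
from h import *
o=bot.get_obs(); print(np.round(o["q"],3),np.round(o["eef_pos"],4),np.round(o["tool_rot"],4),np.round(o["torque"],3),o["t"])
c=cam("wrist"); cv2.imwrite("pics/w1.png",c["frame"][:,:,::-1])
P=cloud(c)
b=(abs(P[...,0]-.557)<.05)&(abs(P[...,1]+.03)<.05)
for lo,hi in [(.129,.138),(.064,.078),(.078,.129)]:
    m=b&(P[...,2]>lo)&(P[...,2]<hi); q=P[m]
    if len(q)>5:
        r=cv2.minAreaRect(q[:,:2].astype(np.float32)*1000); print(lo,len(q),np.round(r[0],1),np.round(r[1],1),r[2],q[:,2].mean(),cv2.boxPoints(r).round(1).tolist())
q=P[b&(P[...,2]>.129)&(P[...,2]<.138)][:,:2]; w,V=np.linalg.eigh(np.cov(q.T)); print("yaw thin axis",np.degrees(np.arctan2(V[1,0],V[0,0])),q.mean(0))
t=cam("top"); cv2.imwrite("pics/t1.png",t["frame"][:,:,::-1])
E
```

```text
[-0.51   0.318  0.58   1.864 -0.199  1.015 -0.137] [ 0.5597 -0.0386  0.2208] [ 0.0018  0.9895 -0.1443  0.0017] [ 0.011 -0.016 -0.028] 1.9333
0.129 384 [557.1 -31.6] [23.7  9.9] 76.24027252197266 0.13270703376657128 [[549.4000244140625, -41.900001525878906], [559.0999755859375, -44.29999923706055], [564.7000122070312, -21.200000762939453], [555.0999755859375, -18.899999618530273]]
0.064 268 [554.1 -31.3] [34.4 23.2] 75.73359680175781 0.06941016173582447 [[538.5999755859375, -45.099998474121094], [561.2000122070312, -50.900001525878906], [569.5999755859375, -17.5], [547.0999755859375, -11.800000190734863]]
0.078 213 [560.3 -19. ] [7.3 9.5] 73.46270751953125 0.09997934709121645 [[554.7000122070312, -21.200000762939453], [563.7999877929688, -23.899999618530273], [565.9000244140625, -16.899999618530273], [556.7999877929688, -14.199999809265137]]
yaw thin axis 165.66079162701578 [ 0.55720091 -0.03120547]
```

View pics/w1.png

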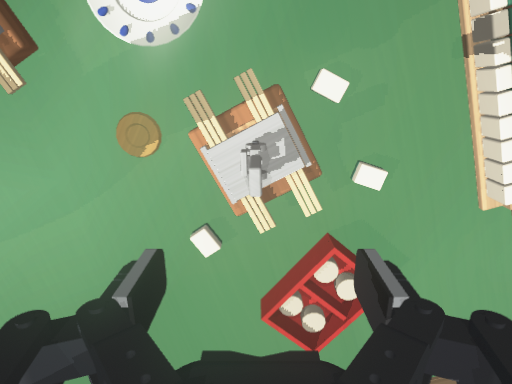

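Emit:
step_arm([
  [-2, -3, 5, -1, 0.3],
  [-4, -6, 15, -2, 0.5],
  [-4, -6, 25, -2.3, 0.5],
  [-4, -6, 30, -2.3, 0.5],
  [-4, -6, 30, -2.3, 0.5],
  [-4, -6, 30, -2.3, 0.5],
])

```text
t: 2.53
eef_pos: [0.5553, -0.0231, 0.1894]
tool_rot: [0.0, 0.993, -0.119, -0.001]
contact_force: [0.8, -0.6, 0.2]
gripper_width: 0.499
```

```bash
python3 - <<'E'
from h import *
o=bot.get_obs(); print(np.round(o["q"],3),np.round(o["eef_pos"],4),np.round(o["tool_rot"],4),np.round(o["torque"],3),np.round(o["contact_force"],2),o["t"])
c=cam("wrist"); cv2.imwrite("pics/w2.png",c["frame"][:,:,::-1])
P=cloud(c)
b=(abs(P[...,0]-.557)<.05)&(abs(P[...,1]+.03)<.05)
q=P[b&(P[...,2]>.129)&(P[...,2]<.136)][:,:2]; w,V=np.linalg.eigh(np.cov(q.T)); print("yaw thin axis",np.degrees(np.arctan2(V[1,0],V[0,0])),q.mean(0))
print(bot.get_obs()["eef_pos"])
E
```

```text
[-0.509  0.346  0.549  1.904 -0.219  0.952 -0.097] [ 0.5553 -0.0231  0.1894] [ 2.000e-04  9.929e-01 -1.192e-01 -6.000e-04] [-0.013 -0.021 -0.026] [ 0.8  -0.59  0.19] 2.5333
yaw thin axis 165.53030475621182 [ 0.5572807  -0.03069818]
[ 0.55569022 -0.02324414  0.18988826]
```

View pics/w2.png

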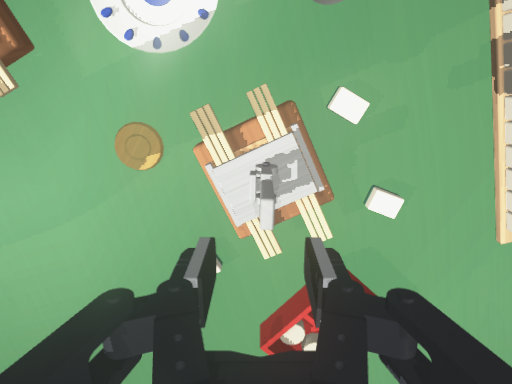

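Emit:
step_arm([
  [2, 4, 0, 0.7, 0.5],
  [3.6, 7.3, 5, 0.7, 0.5],
  [3.6, 7.3, 20, 0.7, 0.5],
  [3.6, 7.3, 40, 0.7, 0.5],
  [3.6, 7.3, 60, 0.7, 0.5],
  [3.6, 7.3, 72, 0.7, 0.5],
  [3.6, 7.3, 78, 0.7, 0.5],
  [3.6, 7.3, 79, 0.7, 0.5],
  [3.6, 7.3, 79, 0.7, 0.5],
])

```text
t: 3.33
eef_pos: [0.5578, -0.0317, 0.1112]
tool_rot: [0.0, 0.992, -0.126, 0.0]
contact_force: [0.5, 0.6, 0.4]
gripper_width: 0.499
```

```bash
python3 - <<'E'
from h import *
o=bot.get_obs(); print(np.round(o["q"],3),np.round(o["eef_pos"],4),np.round(o["tool_rot"],4),np.round(o["torque"],3),np.round(o["contact_force"],2),o["t"])
c=cam("scene"); y,x=150,140
cv2.imwrite("pics/s3.png",cv2.resize(c["frame"][y:y+120,x:x+130,::-1],None,fx=5,fy=5,interpolation=cv2.INTER_CUBIC))
E
```

```text
[-0.446  0.457  0.503  1.961 -0.302  0.796 -0.025] [ 0.5578 -0.0317  0.1112] [ 1.000e-04  9.921e-01 -1.257e-01  1.000e-04] [0.009 0.03  0.031] [0.54 0.62 0.43] 3.3333
```

View pics/s3.png

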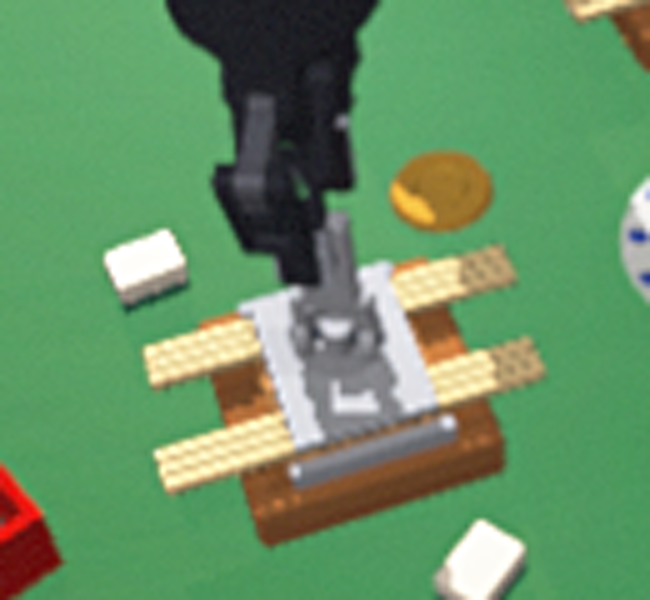

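```bash
python3 - <<'E'
from h import *
c=cam("scene"); o=bot.get_obs(); p=np.array(o["eef_pos"]); ax=np.array([.968,-.25,0])
pts=[p+[0,0,-.022],p,p+ax*.0213,p-ax*.0213,p+ax*.0213+[0,0,-.022],p-ax*.0213+[0,0,-.022],[.5574,-.0312,.133],[.5574,-.0312,.058]]
uv=proj(c,pts); print(((uv-[140,150])*5).round(0).tolist())
P=cloud(c); m=(abs(P[...,0]-.55)<.08)&(abs(P[...,1]+.03)<.08)&(P[...,2]>.085)
y,x=np.where(m); dark=c["frame"][y,x].max(1)<60
q=P[y,x][dark]; 
for lo in np.arange(.085,.2,.01):
    s=q[(q[:,2]>=lo)&(q[:,2]<lo+.01)]
    if len(s): print(round(lo,3),len(s),s.min(0).round(3),s.max(0).round(3))
w=cam("wrist"); cv2.imwrite("pics/w3.png",w["frame"][:,:,::-1])
E
```

```text
[[328.0, 286.0], [321.0, 251.0], [312.0, 293.0], [331.0, 211.0], [318.0, 327.0], [337.0, 246.0], [316.0, 215.0], [337.0, 331.0]]
0.125 14 [ 0.539 -0.045  0.128] [ 0.59  -0.018  0.134]
0.135 36 [ 0.538 -0.046  0.135] [ 0.593 -0.017  0.145]
0.145 28 [ 0.535 -0.045  0.146] [ 0.595 -0.016  0.155]
0.155 5 [ 0.539 -0.02   0.155] [ 0.542 -0.016  0.162]
0.165 19 [ 0.538 -0.046  0.169] [ 0.61  -0.016  0.175]
0.175 65 [ 0.539 -0.056  0.175] [ 0.614 -0.014  0.185]
0.185 91 [ 0.536 -0.056  0.185] [ 0.618 -0.008  0.195]
0.195 87 [ 0.542 -0.057  0.195] [ 0.621 -0.009  0.205]
```

View pics/w3.png

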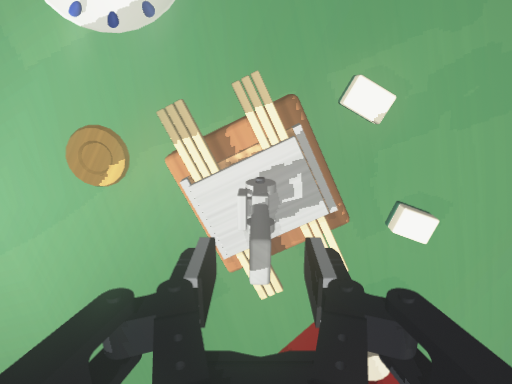

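Emit:
step_arm([
  [0, 0, 0, 0, 0.7],
  [0, 0, 0, 0, 0.85],
  [0, 0, 0, 0, 1],
  [0, 0, 0, 0, 1],
  [0, 0, 0, 0, 1],
  [0, 0, 0, 0, 1],
  [0, 0, 0, 0, 1],
], newtons=60)

```text
t: 4.07
eef_pos: [0.5582, -0.0314, 0.1116]
tool_rot: [-0.0, 0.992, -0.126, 0.001]
contact_force: [0.1, 0.4, 6.1]
gripper_width: 0.096
```

```bash
cat > s.py <<'E'
from h import *
o=bot.get_obs(); r=o["tool_rot"]; print("q7",np.round(o["q"],3),"p",np.round(o["eef_pos"],4),"yaw",round(2*np.degrees(np.arctan2(r[2],r[1])),2),"tilt",np.round([r[0],r[3]],4),"T",np.round(o["torque"],3),"F",np.round(o["contact_force"],2),"w",o["gripper_width"],o["t"])
E
python3 s.py
```

```text
q7 [-0.446  0.457  0.503  1.961 -0.303  0.796 -0.024] p [ 0.5582 -0.0314  0.1116] yaw -14.44 tilt [-0.0002  0.0007] T [-0.002 -0.045 -0.137] F [0.14 0.38 6.07] w 0.09641533564984749 4.0667
```

Emit:
step_arm([
  [0, 0, 0.1, 2.5, 1],
  [0, 0, 0.2, 5, 1],
  [0, 0, 0.2, 5, 1],
  [0, 0, 0.2, 5, 1],
])

```text
t: 4.4
eef_pos: [0.5582, -0.0313, 0.1115]
tool_rot: [-0.0, 0.986, -0.169, 0.001]
contact_force: [-0.9, -0.4, 6.5]
gripper_width: 0.095
```

```bash
python3 s.py
```

```text
q7 [-0.463  0.461  0.526  1.962 -0.318  0.798 -0.097] p [ 0.5582 -0.0313  0.1115] yaw -19.42 tilt [-0.0001  0.0007] T [-0.021  0.038  0.034] F [-0.87 -0.43  6.51] w 0.09537643806007902 4.4
```

Emit:
step_arm([
  [0, 0, 0.1, 2.5, 1],
  [0, 0, 0.2, 5, 1],
  [0, 0, 0.2, 5, 1],
  [0, 0, 0.2, 5, 1],
])

```text
t: 4.73
eef_pos: [0.5583, -0.0314, 0.1113]
tool_rot: [-0.0, 0.977, -0.211, 0.001]
contact_force: [-0.3, -0.3, 7.0]
gripper_width: 0.092
```

```bash
python3 s.py;python3 s.py
```

```text
q7 [-0.48   0.466  0.549  1.963 -0.333  0.8   -0.17 ] p [ 0.5583 -0.0314  0.1113] yaw -24.42 tilt [-0.0002  0.0007] T [-0.025 -0.031 -0.041] F [-0.31 -0.32  6.96] w 0.0922476303895438 4.7333
q7 [-0.48   0.466  0.549  1.963 -0.333  0.8   -0.17 ] p [ 0.5583 -0.0314  0.1113] yaw -24.42 tilt [-0.0002  0.0007] T [-0.025 -0.031 -0.041] F [-0.31 -0.32  6.96] w 0.0922476303895438 4.7333
```

Emit:
step_arm([
  [0, 0, 0.1, 2.5, 1],
  [0, 0, 0.2, 5, 1],
  [0, 0, 0.2, 5, 1],
  [0, 0, 0.2, 5, 1],
])

```text
t: 5.07
eef_pos: [0.5583, -0.0314, 0.1111]
tool_rot: [-0.0, 0.967, -0.254, 0.001]
contact_force: [-0.8, -0.8, 6.2]
gripper_width: 0.095
```

```bash
python3 s.py
```

```text
q7 [-0.496  0.471  0.571  1.964 -0.349  0.802 -0.242] p [ 0.5583 -0.0314  0.1111] yaw -29.41 tilt [-0.0002  0.0007] T [0.055 0.001 0.034] F [-0.75 -0.83  6.25] w 0.09525368613223083 5.0667
```

```bash
cat > m.py <<'E'
from h import *
import sys
n=int(sys.argv[1]); T=[];F=[];J=[]
for i in range(n):
    c=cam("wrist"); o=bot.get_obs(); T.append(o["torque"]);F.append(o["contact_force"]);J.append(o["joint_torque"])
T=np.array(T);F=np.array(F);r=o["tool_rot"]
print("T",T.mean(0).round(3),"sd",T.std(0).round(3),"F",F.mean(0).round(2),"sd",F.std(0).round(2),"J7",np.mean(J,0).round(3))
print("p",np.round(o["eef_pos"],4),"yaw",round(2*np.degrees(np.arctan2(r[2],r[1])),2),"q",np.round(o["q"],2),"w",round(o["gripper_width"],3),"t",o["t"])
if len(sys.argv)>2: cv2.imwrite(sys.argv[2],c["frame"][:,:,::-1])
E
python3 m.py 8 pics/w4.png
```

```text
T [0.017 0.019 0.015] sd [0.021 0.037 0.033] F [ 0.29 -0.15  6.44] sd [0.56 0.68 0.42] J7 [ 4.0000e-03 -4.3117e+01  7.4710e+00 -1.9253e+01  1.0000e-03 -2.6000e-02
 -1.8000e-02]
p [ 0.5583 -0.0314  0.1111] yaw -29.41 q [-0.5   0.47  0.57  1.96 -0.35  0.8  -0.24] w 0.097 t 5.4667
```

View pics/w4.png

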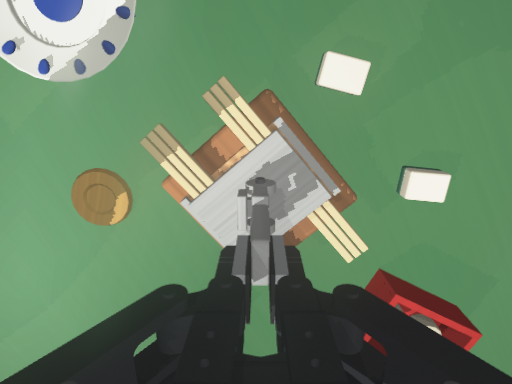

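Emit:
step_arm([
  [0, 0, 0.1, 2.5, 1],
  [0, 0, 0.2, 5, 1],
  [0, 0, 0.2, 5, 1],
])

```text
t: 5.72
eef_pos: [0.5583, -0.0313, 0.1109]
tool_rot: [-0.0, 0.955, -0.297, 0.001]
contact_force: [0.2, -0.1, 6.5]
gripper_width: 0.095
```

```bash
python3 m.py 4
```

```text
T [ 0.002 -0.014  0.005] sd [0.016 0.017 0.033] F [-0.42  0.05  6.39] sd [0.09 0.66 0.94] J7 [-3.6000e-02 -4.2875e+01  7.7640e+00 -1.9151e+01 -1.1000e-02 -3.3000e-02
 -7.4000e-02]
p [ 0.5583 -0.0314  0.1109] yaw -34.41 q [-0.51  0.48  0.59  1.97 -0.36  0.8  -0.31] w 0.091 t 5.9167
```

Emit:
step_arm([
  [0, 0, 0.1, 2.5, 1],
  [0, 0, 0.2, 5, 1],
  [0, 0, 0.2, 5, 1],
])

```text
t: 6.17
eef_pos: [0.5583, -0.0314, 0.1107]
tool_rot: [-0.0, 0.941, -0.338, 0.001]
contact_force: [-0.3, -0.6, 7.0]
gripper_width: 0.092
```

```bash
python3 m.py 4
```

```text
T [ 0.001  0.038 -0.004] sd [0.01  0.022 0.018] F [ 0.04 -0.48  6.3 ] sd [0.4  0.52 0.58] J7 [-3.2000e-02 -4.2686e+01  8.0530e+00 -1.9054e+01 -9.0000e-03 -3.8000e-02
 -7.3000e-02]
p [ 0.5583 -0.0314  0.1107] yaw -39.41 q [-0.53  0.48  0.62  1.97 -0.38  0.81 -0.39] w 0.1 t 6.3667
```

Emit:
step_arm([
  [0, 0, 0.1, 2.5, 1],
  [0, 0, 0.2, 5, 1],
  [0, 0, 0.2, 5, 1],
])

```text
t: 6.62
eef_pos: [0.5583, -0.0314, 0.1105]
tool_rot: [-0.0, 0.925, -0.379, 0.001]
contact_force: [-0.5, -0.3, 6.7]
gripper_width: 0.092
```

```bash
python3 m.py 4 pics/w5.png
```

```text
T [0.032 0.018 0.   ] sd [0.013 0.026 0.023] F [0.06 0.15 6.48] sd [0.34 0.49 0.51] J7 [-2.7000e-02 -4.2502e+01  8.3460e+00 -1.8954e+01 -7.0000e-03 -4.2000e-02
 -7.2000e-02]
p [ 0.5583 -0.0314  0.1105] yaw -44.41 q [-0.54  0.49  0.64  1.97 -0.4   0.81 -0.46] w 0.094 t 6.8167
```

View pics/w5.png

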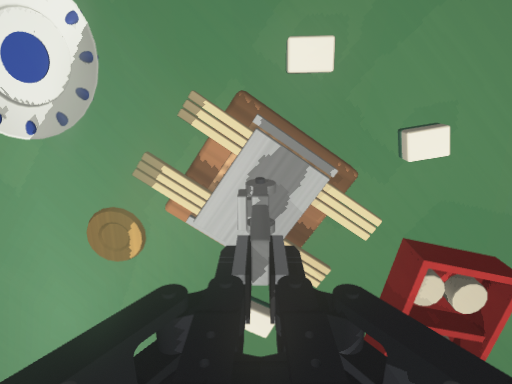

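Emit:
step_arm([
  [0, 0, 0.1, 2.5, 1],
  [0, 0, 0.2, 5, 1],
  [0, 0, 0.2, 5, 1],
])

```text
t: 7.07
eef_pos: [0.5583, -0.0314, 0.1103]
tool_rot: [-0.0, 0.908, -0.419, 0.001]
contact_force: [-1.1, -0.5, 6.2]
gripper_width: 0.091
```

```bash
python3 m.py 4
```

```text
T [0.026 0.057 0.005] sd [0.027 0.022 0.029] F [-0.11  0.21  6.59] sd [0.31 0.27 0.24] J7 [-2.2000e-02 -4.2324e+01  8.6450e+00 -1.8851e+01 -5.0000e-03 -4.7000e-02
 -7.2000e-02]
p [ 0.5583 -0.0314  0.1103] yaw -49.41 q [-0.56  0.5   0.66  1.97 -0.41  0.81 -0.53] w 0.098 t 7.2667
```

Emit:
step_arm([
  [0, 0, 0.1, 2.5, 1],
  [0, 0, 0.2, 5, 1],
  [0, 0, 0.2, 5, 1],
])

```text
t: 7.52
eef_pos: [0.5583, -0.0314, 0.1101]
tool_rot: [-0.0, 0.889, -0.458, 0.001]
contact_force: [0.6, 0.2, 6.3]
gripper_width: 0.099
```

```bash
python3 m.py 4
```

```text
T [-0.013  0.065  0.001] sd [0.015 0.034 0.029] F [-0.39 -0.51  6.97] sd [0.31 0.42 0.38] J7 [-1.7000e-02 -4.2153e+01  8.9490e+00 -1.8744e+01 -4.0000e-03 -5.2000e-02
 -7.1000e-02]
p [ 0.5583 -0.0314  0.1101] yaw -54.41 q [-0.58  0.5   0.69  1.97 -0.43  0.82 -0.6 ] w 0.091 t 7.7167
```

Emit:
step_arm([
  [0, 0, 0.1, 2.5, 1],
  [0, 0, 0.2, 5, 1],
  [0, 0, 0.2, 5, 1],
])

```text
t: 7.97
eef_pos: [0.5583, -0.0314, 0.1099]
tool_rot: [-0.0, 0.868, -0.496, 0.001]
contact_force: [-0.2, 0.7, 7.4]
gripper_width: 0.099
```

```bash
python3 m.py 4
```

```text
T [0.029 0.022 0.021] sd [0.037 0.036 0.039] F [ 0.12 -0.35  7.1 ] sd [0.4  0.25 0.57] J7 [-5.0000e-03 -4.1953e+01  9.2520e+00 -1.8620e+01 -6.0000e-03 -6.4000e-02
 -7.5000e-02]
p [ 0.5583 -0.0314  0.1099] yaw -59.41 q [-0.59  0.51  0.71  1.97 -0.45  0.82 -0.67] w 0.096 t 8.1667
```

Emit:
step_arm([
  [0, 0, 0.1, 2.5, 1],
  [0, 0, 0.2, 5, 1],
  [0, 0, 0.2, 5, 1],
])

```text
t: 8.42
eef_pos: [0.5584, -0.0314, 0.1098]
tool_rot: [-0.0, 0.846, -0.534, 0.001]
contact_force: [-0.1, 0.7, 7.4]
gripper_width: 0.097
```

```bash
python3 m.py 4
```

```text
T [0.032 0.045 0.031] sd [0.024 0.039 0.018] F [-0.1   0.22  7.92] sd [0.43 0.39 0.44] J7 [ 3.2000e-02 -4.1606e+01  9.5300e+00 -1.8443e+01 -2.5000e-02 -1.1600e-01
 -9.3000e-02]
p [ 0.5584 -0.0314  0.1098] yaw -64.4 q [-0.61  0.52  0.73  1.97 -0.47  0.82 -0.74] w 0.096 t 8.6167
```

Emit:
step_arm([
  [0, 0, 0.1, 2.5, 1],
  [0, 0, 0.2, 5, 1],
  [0, 0, 0.2, 5, 1],
])

```text
t: 8.87
eef_pos: [0.5584, -0.0314, 0.1096]
tool_rot: [-0.0, 0.822, -0.57, 0.001]
contact_force: [-0.8, 0.1, 8.9]
gripper_width: 0.089
```

```bash
python3 m.py 6
```

```text
T [0.032 0.122 0.059] sd [0.022 0.029 0.026] F [-0.33  0.25  8.04] sd [0.61 0.52 0.46] J7 [ 8.7000e-02 -4.1237e+01  9.7870e+00 -1.8247e+01 -4.0000e-02 -1.8100e-01
 -8.9000e-02]
p [ 0.5584 -0.0314  0.1096] yaw -69.4 q [-0.62  0.53  0.75  1.97 -0.48  0.83 -0.81] w 0.09 t 9.1667
```

Emit:
step_arm([
  [0, 0, 0.1, 2.5, 1],
  [0, 0, 0.2, 5, 1],
  [0, 0, 0.2, 5, 1],
])

```text
t: 9.42
eef_pos: [0.5584, -0.0314, 0.1095]
tool_rot: [-0.001, 0.796, -0.605, 0.001]
contact_force: [-0.3, 0.9, 8.9]
gripper_width: 0.096
```

```bash
python3 m.py 6
```

```text
T [0.058 0.161 0.073] sd [0.019 0.023 0.027] F [-0.49  0.41  9.08] sd [0.28 0.15 0.63] J7 [  0.132 -40.823  10.035 -18.033  -0.064  -0.255  -0.105]
p [ 0.5584 -0.0314  0.1095] yaw -74.4 q [-0.64  0.53  0.78  1.97 -0.5   0.83 -0.88] w 0.093 t 9.7167
```

Emit:
step_arm([
  [0, 0, 0.1, 2.5, 1],
  [0, 0, 0.2, 5, 1],
  [0, 0, 0.2, 5, 1],
])

```text
t: 9.97
eef_pos: [0.5584, -0.0314, 0.1094]
tool_rot: [-0.001, 0.769, -0.639, 0.001]
contact_force: [-2.0, -0.2, 10.6]
gripper_width: 0.097
```

```bash
python3 m.py 6
```

```text
T [0.062 0.231 0.085] sd [0.039 0.033 0.028] F [-0.76  0.45 10.14] sd [0.68 0.49 0.26] J7 [  0.173 -40.404  10.271 -17.814  -0.088  -0.337  -0.119]
p [ 0.5585 -0.0314  0.1094] yaw -79.4 q [-0.65  0.54  0.8   1.97 -0.52  0.84 -0.95] w 0.096 t 10.2667
```

Emit:
step_arm([
  [0, 0, 0, 2.5, 1],
  [0, 0, 0, 5, 1],
  [0, 0, 0, 5, 1],
])

```text
t: 10.52
eef_pos: [0.5584, -0.0314, 0.1093]
tool_rot: [-0.001, 0.74, -0.672, 0.001]
contact_force: [-0.6, 0.3, 9.0]
gripper_width: 0.092
```

```bash
python3 m.py 8
```

```text
T [0.047 0.175 0.076] sd [0.027 0.032 0.023] F [-0.36  0.01  8.75] sd [0.62 0.55 0.34] J7 [  0.172 -40.703  10.727 -17.804  -0.077  -0.24   -0.12 ]
p [ 0.5584 -0.0314  0.1093] yaw -84.4 q [-0.67  0.55  0.82  1.97 -0.54  0.85 -1.02] w 0.091 t 10.9167
```

Emit:
step_arm([
  [0, 0, 0, 2.5, 1],
  [0, 0, 0, 5, 1],
  [0, 0, 0, 5, 1],
])

```text
t: 11.17
eef_pos: [0.5584, -0.0314, 0.1092]
tool_rot: [-0.001, 0.71, -0.704, 0.001]
contact_force: [-0.3, 0.1, 9.1]
gripper_width: 0.097
```

```bash
python3 m.py 8 pics/w6.png
```

```text
T [0.071 0.082 0.125] sd [0.041 0.017 0.021] F [-0.45  0.19  8.51] sd [0.64 0.54 0.47] J7 [  0.194 -40.957  11.229 -17.769  -0.071  -0.153  -0.162]
p [ 0.5584 -0.0314  0.1093] yaw -89.39 q [-0.68  0.56  0.85  1.98 -0.56  0.85 -1.09] w 0.094 t 11.5667
```

View pics/w6.png

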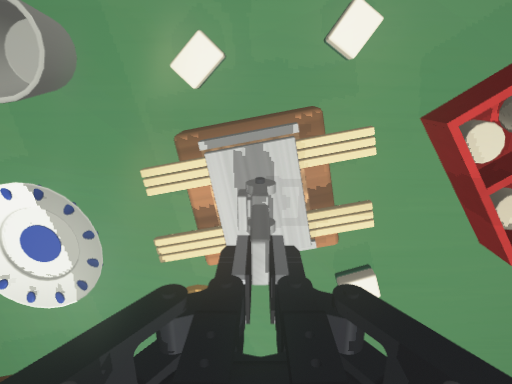

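Emit:
step_arm([
  [0, 0, 0.1, 2.5, 1],
  [0, 0, 0.1, 4, 1],
  [0, 0, 0.1, 4, 1],
])

```text
t: 11.82
eef_pos: [0.5584, -0.0314, 0.1092]
tool_rot: [0.001, -0.686, 0.728, -0.001]
contact_force: [0.2, 0.1, 8.8]
gripper_width: 0.095
```

```bash
python3 m.py 10
```

```text
T [0.025 0.126 0.242] sd [0.034 0.035 0.032] F [-0.37  0.23  8.69] sd [0.63 0.62 0.48] J7 [  0.273 -40.863  11.5   -17.617  -0.183  -0.161  -0.252]
p [ 0.5584 -0.0314  0.1092] yaw 266.63 q [-0.69  0.57  0.86  1.98 -0.57  0.86 -1.15] w 0.097 t 12.3167
```

```bash
python3 - <<'E'
from h import *
for i in range(8):
    cam("wrist"); o=bot.get_obs(); print(round(o["t"],3),round(o["torque"][2],3),round(o["joint_torque"][6],4),np.round(o["contact_force"],1),np.round(o["eef_pos"],5))
E
```

```text
12.367 0.267 -0.2383 [-1.2 -0.3  7.8] [ 0.5584  -0.03144  0.10915]
12.417 0.213 -0.2382 [-0.5  0.6  8.7] [ 0.55839 -0.03142  0.10916]
12.467 0.247 -0.2382 [-1.   0.4  8.9] [ 0.55838 -0.03143  0.10914]
12.517 0.238 -0.2383 [-0.6 -1.5  8.6] [ 0.55841 -0.03145  0.10918]
12.567 0.238 -0.2383 [-0.1  0.8  7.8] [ 0.55841 -0.03142  0.10916]
12.617 0.267 -0.2383 [-1.9 -0.1  7.5] [ 0.55843 -0.03144  0.10916]
12.667 0.191 -0.2383 [-0.4 -0.1  9.2] [ 0.55842 -0.03141  0.10916]
12.717 0.258 -0.2383 [-0.  -0.6  8.4] [ 0.55842 -0.03141  0.10916]
```

Emit:
step_arm([
  [0, 0, -0.1, -2.5, 1],
  [0, 0, -0.2, -5, 1],
  [0, 0, -0.2, -5, 1],
])

```text
t: 12.97
eef_pos: [0.5583, -0.0314, 0.1093]
tool_rot: [-0.001, 0.718, -0.697, 0.0]
contact_force: [-0.4, -0.4, 7.6]
gripper_width: 0.096
```

```bash
python3 m.py 6
```

```text
T [0.056 0.016 0.003] sd [0.02  0.023 0.035] F [-0.4   0.41  7.34] sd [0.58 0.48 0.41] J7 [ 1.4700e-01 -4.1432e+01  1.1173e+01 -1.7949e+01  3.4000e-02 -6.3000e-02
  2.0000e-02]
p [ 0.5584 -0.0314  0.1093] yaw -88.41 q [-0.68  0.56  0.84  1.98 -0.55  0.85 -1.08] w 0.096 t 13.2667
```

Emit:
step_arm([
  [0, 0, 0.1, 2.5, 1],
  [0, 0, 0.2, 5, 1],
  [0, 0, 0.2, 5, 1],
])

```text
t: 13.52
eef_pos: [0.5584, -0.0314, 0.1092]
tool_rot: [0.001, -0.685, 0.728, -0.001]
contact_force: [-0.9, -0.7, 9.1]
gripper_width: 0.096
```

```bash
python3 m.py 10
```

```text
T [0.052 0.096 0.159] sd [0.021 0.035 0.035] F [-0.55  0.39  8.64] sd [0.59 0.4  0.5 ] J7 [  0.227 -40.859  11.485 -17.642  -0.106  -0.167  -0.18 ]
p [ 0.5584 -0.0314  0.1091] yaw 266.61 q [-0.69  0.57  0.86  1.98 -0.57  0.86 -1.15] w 0.096 t 14.0167
```

Emit:
step_arm([
  [0, 0, 0, 0, 0.5],
  [0, 0, 0, 0, 0.5],
  [0, 0, 0, 0, 0.5],
  [0, 0, 0, 0, 0.5],
  [0, 0, -10, 0, 0.5],
  [0, 0, -30, 0, 0.5],
  [0, 0, -55, 0, 0.5],
  [0, 0, -68, 0, 0.5],
  [0, 0, -70, 0, 0.5],
])

```text
t: 14.77
eef_pos: [0.5592, -0.0317, 0.1811]
tool_rot: [0.002, -0.686, 0.728, -0.001]
contact_force: [-0.2, 0.1, 0.2]
gripper_width: 0.503
```

Emit:
step_arm([
  [-10, 0, 0, 0, 1],
  [-30, 0, 0, 0, 1],
  [-45, 0, 0, 0, 1],
  [-50, 0, 0, 0, 1],
  [-50, 0, 0, 0, 1],
  [-50, 0, 0, 0, 1],
  [-50, 0, 0, 0, 1],
])

```text
t: 15.35
eef_pos: [0.5601, 0.0175, 0.178]
tool_rot: [-0.0, -0.685, 0.728, -0.0]
contact_force: [-0.3, 0.3, 0.4]
gripper_width: 0.004
```

```bash
python3 m.py 2 pics/w7.png; python3 - <<'E'
from h import *
print(bot.tip_reach)
P=None
for n in ["wrist","top","scene"]:
    c=cam(n); P=cloud(c); b=(abs(P[...,0]-.557)<.03)&(abs(P[...,1]+.031)<.03)
    q=P[b&(P[...,2]>.122)&(P[...,2]<.135)]
    if len(q)>10:
        w,V=np.linalg.eigh(np.cov(q[:,:2].T)); r=cv2.minAreaRect(q[:,:2].astype(np.float32)*1000); print(n,len(q),np.degrees(np.arctan2(V[1,0],V[0,0])),q.mean(0),r)
    if n=="scene": cv2.imwrite("pics/s7.png",cv2.resize(c["frame"][140:270,130:270,::-1],None,fx=4,fy=4,interpolation=cv2.INTER_CUBIC))
E
```

```text
T [ 0.001 -0.013 -0.044] sd [0.007 0.021 0.014] F [-0.27 -1.12 -0.01] sd [0.18 0.21 0.08] J7 [-3.7900e-01 -3.9792e+01  1.1851e+01 -2.3250e+01 -4.0000e-03  7.0000e-03
  4.0000e-03]
p [0.5603 0.0174 0.1783] yaw 266.48 q [-0.86  0.49  0.96  1.92 -0.48  0.98 -1.31] w 0.002 t 15.45
0.022
wrist 594 -93.39065666940208 [ 0.55865343 -0.03112665  0.12910882] ((557.5321044921875, -31.791799545288086), (10.254570007324219, 24.03702163696289), 87.22999572753906)
scene 59 -91.80571276898229 [ 0.5608346  -0.03060156  0.13017011] ((560.2161254882812, -30.762313842773438), (10.09115982055664, 22.159706115722656), 88.87657165527344)
```

View pics/w7.png

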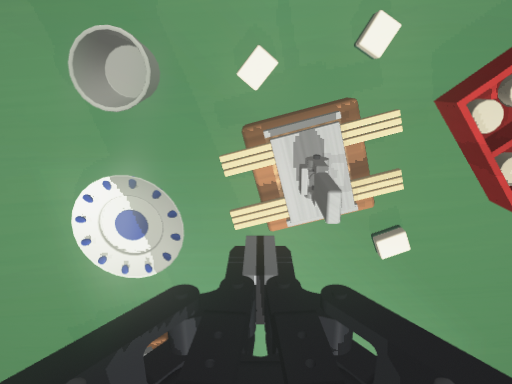

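View pics/s7.png

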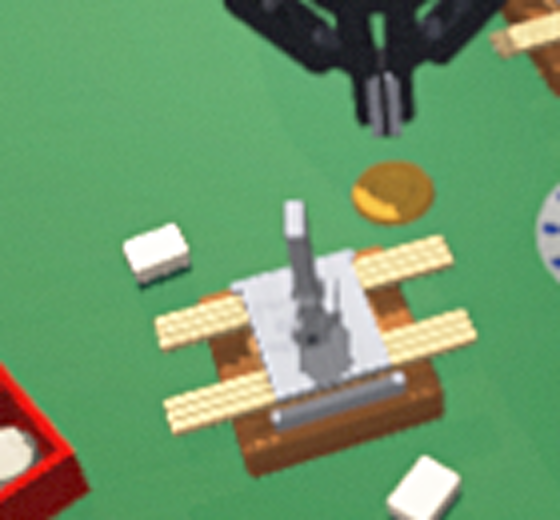

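Emit:
step_arm([
  [0, -1, 10, 0, 1],
  [0, -1, 25, 0, 1],
  [5, -1, 36, 0, 1],
  [15, -1, 41, 0, 1],
  [23, -1, 41, 0, 1],
  [27, -1, 41, 0, 1],
  [27, -1, 41, 0, 1],
  [27, -1, 41, 0, 1],
])

```text
t: 16.27
eef_pos: [0.5603, -0.0091, 0.1379]
tool_rot: [0.001, -0.685, 0.728, -0.0]
contact_force: [0.2, -0.3, 0.7]
gripper_width: -0.006
```

```bash
python3 m.py 2 pics/w8.png; python3 - <<'E'
import numpy as np
for d in range(0,92,6):
    t=np.radians(d); print(d,round(60*np.sin(t)-5*np.cos(t)+5,1),round(60-60*np.cos(t)-5*np.sin(t),1))
from h import *
c=cam("scene"); cv2.imwrite("pics/s8.png",cv2.resize(c["frame"][140:270,130:270,::-1],None,fx=4,fy=4,interpolation=cv2.INTER_CUBIC))
E
```

```text
T [0.02  0.    0.025] sd [0.019 0.013 0.01 ] F [-0.06  0.43 -0.31] sd [0.72 0.32 0.34] J7 [ 5.2600e-01 -4.2632e+01  1.2832e+01 -2.1280e+01  4.3000e-02 -1.0000e-02
  5.0000e-03]
p [ 0.5603 -0.0081  0.1377] yaw 266.59 q [-0.77  0.53  0.91  1.95 -0.53  0.91 -1.22] w -0.004 t 16.3667
0 0.0 0.0
6 6.3 -0.2
12 12.6 0.3
18 18.8 1.4
24 24.8 3.2
30 30.7 5.5
36 36.2 8.5
42 41.4 12.1
48 46.2 16.1
54 50.6 20.7
60 54.5 25.7
66 57.8 31.0
72 60.5 36.7
78 62.6 42.6
84 64.1 48.8
90 65.0 55.0
```

View pics/w8.png

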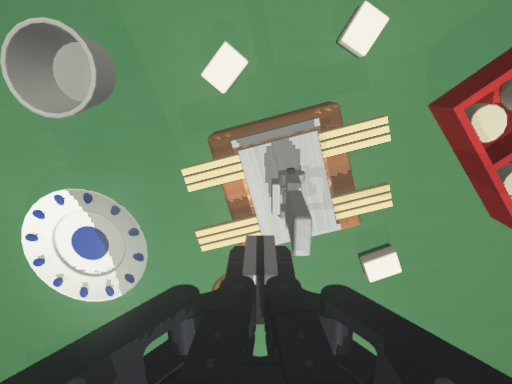

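View pics/s8.png

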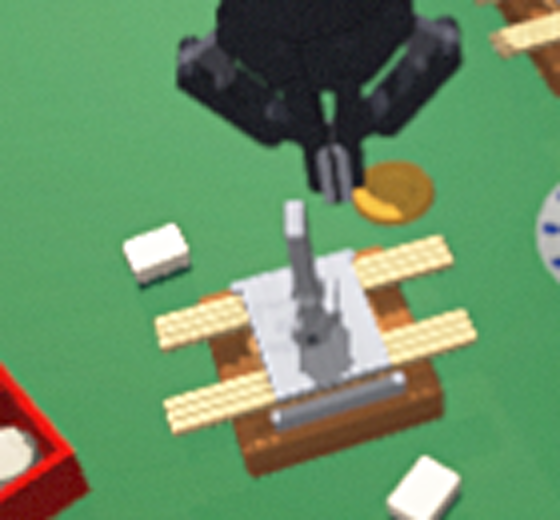

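```bash
python3 - <<'E'
from h import *
c=cam("scene"); p=np.array(bot.get_obs()["eef_pos"])
ax=np.array([-.06,-.998,0]); ay=np.array([-.998,.06,0])
for a in [(0,0),(0,11),(0,-11),(10,11),(10,-11),(-10,11)]:
    X=p+[0,0,-.022]+ax*a[0]*1e-3+ay*a[1]*1e-3
    print(a,((proj(c,[X])[0]-[130,140])*4).round(0))
for X in [[.5584,-.0314,.130],[.5584,-.0314,.0549]]: print(((proj(c,[X])[0]-[130,140])*4).round(0))
P=cloud(c); q=P[(abs(P[...,0]-.56)<.03)&(abs(P[...,1]-p[1])<.03)&(P[...,2]>.09)&(P[...,2]<.15)&(P[...,1]>-.023)]
for lo in np.arange(.1,.15,.005):
    s=q[(q[:,2]>=lo)&(q[:,2]<lo+.005)]
    if len(s): print(round(lo,3),len(s),s.min(0).round(4),s.max(0).round(4))
for n in ["top"]:
  t=cam(n); P=cloud(t); q=P[(abs(P[...,0]-.56)<.03)&(abs(P[...,1]+.031)<.05)&(P[...,2]>.1)&(P[...,2]<.15)]
  print(len(q)); cv2.imwrite("pics/t8.png",cv2.resize(t["frame"][130:250,240:380,::-1],None,fx=4,fy=4,interpolation=cv2.INTER_CUBIC))
E
```

```text
(0, 0) [344. 233.]
(0, 11) [343. 216.]
(0, -11) [345. 250.]
(10, 11) [323. 218.]
(10, -11) [325. 251.]
(-10, 11) [363. 214.]
[293. 217.]
[310. 310.]
0
```

```bash
python3 - <<'E'
from h import *
c=cam("scene"); P=cloud(c); print(np.round(bot.get_obs()["eef_pos"],4))
for u,v in [(335,170),(335,185),(335,195),(335,200),(320,185),(335,212),(293,205),(293,215),(300,250)]:
    x,y=int(130+u/4),int(140+v/4); print((u,v),(x,y),c["frame"][y,x],P[y,x].round(4),c["z_map"][y,x].round(3))
m=c["frame"].copy()[140:270,130:270,::-1]; m=cv2.resize(m,None,fx=5,fy=5,interpolation=cv2.INTER_NEAREST); cv2.imwrite("pics/s9.png",m)
E
```

```text
[ 0.56   -0.008   0.1374]
(335, 170) (213, 182) [51 48 55] [ 0.5719 -0.0092  0.1755] 0.652
(335, 185) (213, 186) [80 81 87] [ 0.573  -0.0103  0.1659] 0.658
(335, 195) (213, 188) [ 90  89 100] [ 0.5715 -0.0108  0.1588] 0.664
(335, 200) (213, 190) [ 89 107  98] [ 0.4343 -0.0135  0.0015] 0.871
(320, 185) (210, 186) [75 73 82] [ 0.5686 -0.0158  0.1622] 0.663
(335, 212) (213, 193) [ 96 170 111] [ 0.4432 -0.0144  0.0006] 0.866
(293, 205) (203, 191) [228 225 234] [ 0.5515 -0.0313  0.1321] 0.695
(293, 215) (203, 193) [221 220 227] [ 0.5567 -0.0316  0.132 ] 0.692
(300, 250) (205, 202) [108 106 111] [ 0.5698 -0.0301  0.1197] 0.692
```

View pics/s9.png

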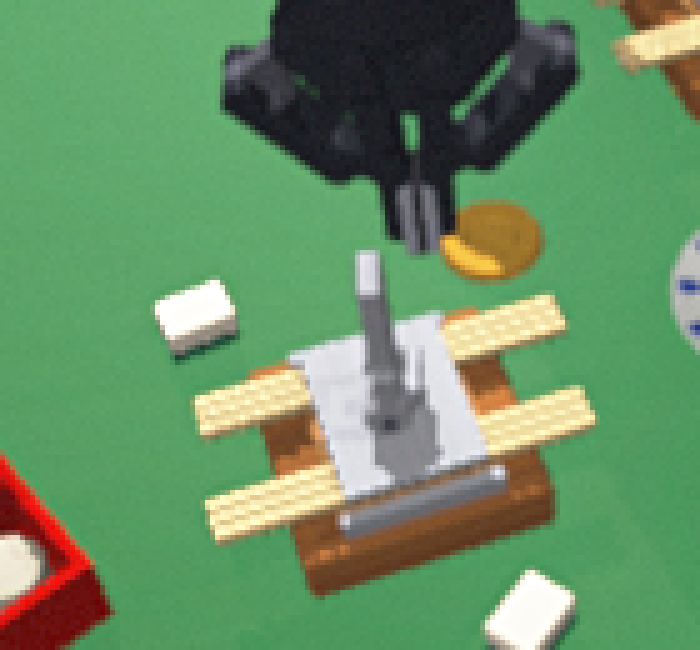

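View pics/t8.png

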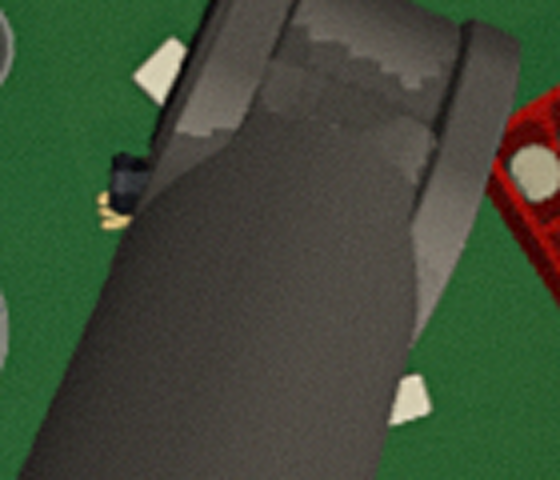

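```bash
python3 - <<'E'
from h import *
w=cam("wrist"); p=np.array(bot.get_obs()["eef_pos"]); print(p)
print("tcp-22:",proj(w,[p+[0,0,-.022]]),"tcp",proj(w,[p]),"tcp+18",proj(w,[p+[0,0,.018]]))
P=cloud(w)
for v in (238,242,250,260,275,300): print(v,P[v,262].round(4),P[v,252].round(4),P[v,270].round(4),w["z_map"][v,262])
E
```

```text
[ 0.55995753 -0.00803702  0.13737573]
tcp-22: [[258.83867632 223.58517159]] tcp [[258.7473185  240.71541296]] tcp+18 [[258.65392393 258.23960507]]
238 [ 0.5695 -0.0101  0.1539] [ 0.5698 -0.0055  0.1539] [ 0.5696 -0.0138  0.1545] 0.1501509
242 [ 0.5695 -0.0101  0.1579] [ 0.57   -0.0057  0.1583] [ 0.5697 -0.0137  0.1588] 0.14642759
250 [ 0.5699 -0.0101  0.1662] [ 0.5698 -0.0058  0.1656] [ 0.569  -0.0135  0.1649] 0.13833229
260 [ 0.5701 -0.01    0.1748] [ 0.5701 -0.006   0.1744] [ 0.5694 -0.0132  0.1739] 0.13004082
275 [ 0.5697 -0.0099  0.1851] [ 0.5696 -0.0062  0.1846] [ 0.5696 -0.0129  0.1851] 0.12040604
300 [ 0.5587 -0.0093  0.1848] [ 0.5688 -0.0065  0.1984] [ 0.5709 -0.0124  0.2016] 0.1239747
```

```bash
python3 - <<'E'
from h import *
w=cam("wrist"); p=np.array(bot.get_obs()["eef_pos"]); 
C=-w["R"].T@w["t"]; print("cam",C,C-p)
for e in (0,.012):
  for h in (.0,.015,.022,.037,.05): print(e,h,proj(w,[p+[e,0,h]]).round(0))
P=cloud(w)
b=(abs(P[...,0]-.56)<.03)&(abs(P[...,1]+.031)<.02)&(P[...,2]>.1)
q=P[b]; print(q[:,2].max(), np.percentile(q[:,2],[50,90,99]))
v,u=np.where(b&(P[...,2]>.125)); print(u.min(),u.max(),v.min(),v.max())
print(bot.__dir__() if 0 else '')
E
```

```text
cam [ 0.63625629 -0.01296892  0.29018704] [ 0.07632983 -0.00487453  0.15284514]
0 0.0 [[259. 241.]]
0 0.015 [[259. 255.]]
0 0.022 [[259. 263.]]
0 0.037 [[259. 282.]]
0 0.05 [[258. 302.]]
0.012 0.0 [[257. 219.]]
0.012 0.015 [[257. 232.]]
0.012 0.022 [[257. 239.]]
0.012 0.037 [[257. 256.]]
0.012 0.05 [[256. 273.]]
0.23806437298914054 [0.21165949 0.2299524  0.2360371 ]
264 441 213 383
```

Emit:
step_arm([
  [-5, 0, 0, 0, 1],
  [-6, 0, 10, 0, 1],
  [-6, 0, 24, 0, 1],
  [-6, 0, 34, 0, 1],
  [-6, 0, 37, 0, 1],
  [-6, 0, 37, 0, 1],
  [-6, 0, 37, 0, 1],
])

```text
t: 17.25
eef_pos: [0.56, -0.0029, 0.0999]
tool_rot: [-0.0, -0.685, 0.728, 0.0]
contact_force: [-0.3, 0.7, 1.3]
gripper_width: 0.003
```

```bash
python3 m.py 2 pics/w9.png; python3 - <<'E'
from h import *
c=cam("scene"); cv2.imwrite("pics/s10.png",cv2.resize(c["frame"][140:270,130:270,::-1],None,fx=5,fy=5,interpolation=cv2.INTER_CUBIC))
P=cloud(c); q=P[(abs(P[...,0]-.56)<.03)&(abs(P[...,1]+.01)<.04)&(P[...,2]>.075)&(P[...,2]<.15)]
for lo in np.arange(.075,.15,.005):
    s=q[(q[:,2]>=lo)&(q[:,2]<lo+.005)]
    if len(s): print(round(lo,3),len(s),np.sort(s[:,1]).round(3)[::max(1,len(s)//8)])
E
```

```text
T [-0.015  0.03   0.   ] sd [0.027 0.008 0.043] F [ 0.5  0.1 -0.2] sd [0.1  0.27 0.38] J7 [ 7.0000e-03 -4.4597e+01  1.2802e+01 -1.9339e+01  6.0000e-03  1.1000e-02
  3.0000e-03]
p [ 0.5605 -0.0027  0.1006] yaw 266.56 q [-0.74  0.58  0.85  1.98 -0.59  0.85 -1.19] w -0.001 t 17.35
0.075 10 [-0.036 -0.035 -0.034 -0.033 -0.031 -0.029 -0.027 -0.027 -0.026 -0.026]
0.08 17 [-0.036 -0.035 -0.034 -0.033 -0.032 -0.03  -0.029 -0.028 -0.026]
0.085 9 [-0.036 -0.036 -0.034 -0.032 -0.032 -0.03  -0.03  -0.03  -0.028]
0.09 13 [-0.035 -0.033 -0.033 -0.031 -0.031 -0.029 -0.029 -0.027 -0.027 -0.026
 -0.026 -0.025 -0.025]
0.095 10 [-0.036 -0.035 -0.034 -0.033 -0.031 -0.029 -0.027 -0.026 -0.026 -0.026]
0.1 8 [-0.036 -0.034 -0.032 -0.032 -0.03  -0.03  -0.028 -0.028]
0.105 7 [-0.035 -0.034 -0.033 -0.032 -0.03  -0.028 -0.027]
0.11 14 [-0.035 -0.035 -0.033 -0.033 -0.031 -0.031 -0.029 -0.029 -0.027 -0.027
 -0.025 -0.025 -0.005 -0.003]
0.115 22 [-0.036 -0.034 -0.03  -0.029 -0.026 -0.026 -0.026 -0.009 -0.007 -0.003
  0.001]
0.12 34 [-0.035 -0.032 -0.016 -0.012 -0.006 -0.002  0.002  0.006  0.01 ]
0.125 35 [-0.036 -0.035 -0.031 -0.027 -0.013 -0.008 -0.002  0.002  0.006]
0.13 63 [-0.034 -0.033 -0.032 -0.03  -0.029 -0.027 -0.015 -0.006  0.005]
0.135 31 [-0.016 -0.012 -0.009 -0.007 -0.005 -0.003  0.001  0.003  0.007  0.009
  0.011]
0.14 23 [-0.016 -0.014 -0.014 -0.012 -0.01  -0.008 -0.005 -0.001  0.003  0.005
  0.007  0.011]
0.145 26 [-0.008 -0.006 -0.004 -0.003 -0.002 -0.001 -0.001  0.001  0.003]
```

View pics/s10.png

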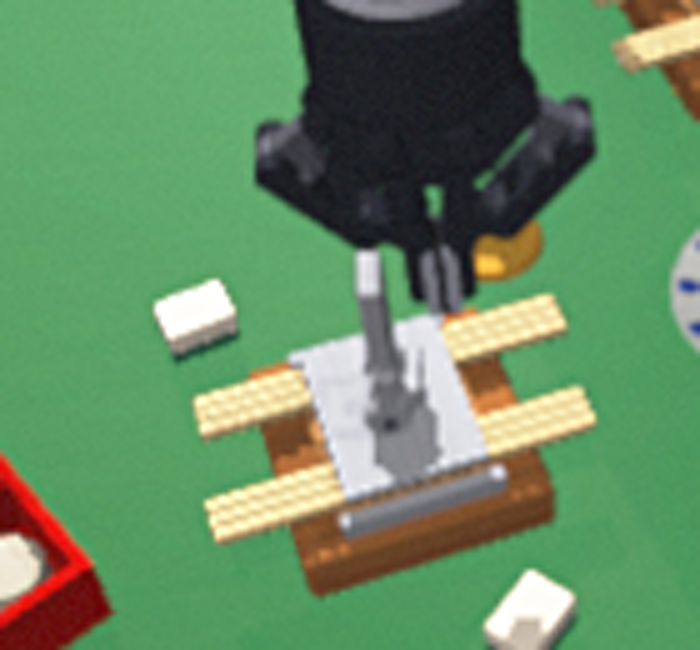

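View pics/w9.png

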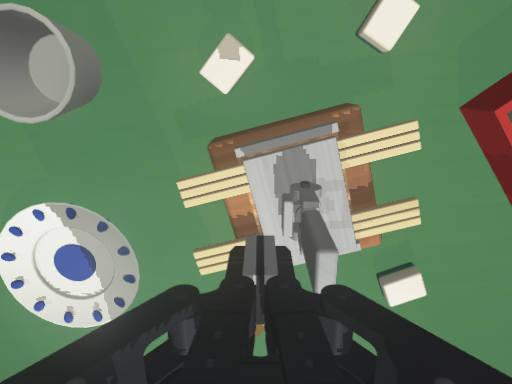

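Emit:
step_arm([
  [4, 0, 0, 0, 1],
  [8, 0, 0, 0, 1],
  [12, 0, 0, 0, 1],
  [16, 0, 0, 0, 1],
  [20, 0, 0, 0, 1],
  [24, 0, 0.5, 0, 1],
  [28, 0, 1.5, 0, 1],
  [32, 0, 3, 0, 1],
  [36, 0, 4, 0, 1],
  [40, 0, 5.5, 0, 1],
  [43, 0, 7, 0, 1],
  [45, 0, 8.5, 0, 1],
  [45, 0, 8.5, 0, 1],
])

```text
t: 18.48
eef_pos: [0.5574, -0.0484, 0.0916]
tool_rot: [-0.0, -0.685, 0.728, -0.0]
contact_force: [0.4, 0.6, 1.9]
gripper_width: -0.002
```

```bash
cat > look.py <<'E'
from h import *
import sys
n=sys.argv[1]
c=cam("scene"); cv2.imwrite(f"pics/s{n}.png",cv2.resize(c["frame"][140:270,130:270,::-1],None,fx=5,fy=5,interpolation=cv2.INTER_CUBIC))
E
python3 m.py 2 pics/w11.png; python3 look.py 11
```

```text
T [ 0.028  0.019 -0.005] sd [0.021 0.051 0.035] F [0.35 0.77 0.38] sd [0.22 0.65 0.14] J7 [ 3.6700e-01 -4.5428e+01  1.3110e+01 -1.8949e+01  5.0000e-02 -1.9000e-02
  2.7000e-02]
p [ 0.557  -0.0479  0.0915] yaw 266.55 q [-0.64  0.59  0.84  1.99 -0.6   0.83 -1.1 ] w 0.0 t 18.5833
```

View pics/s11.png

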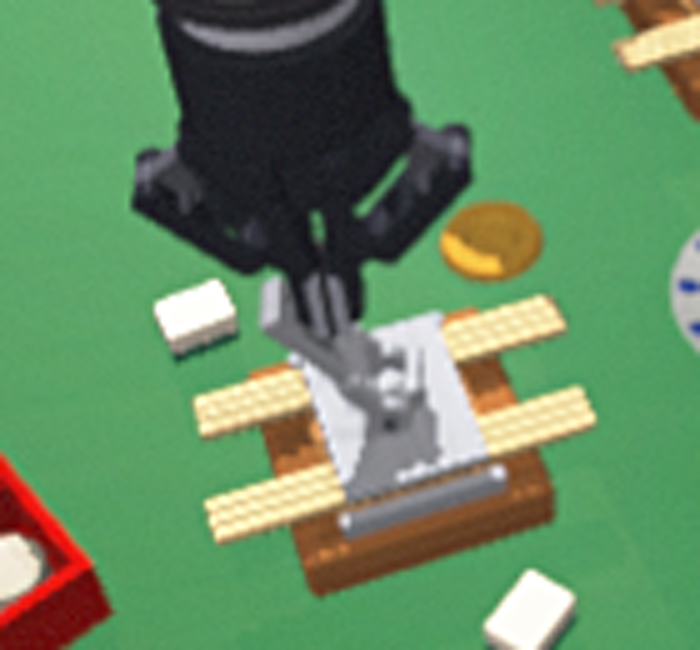

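View pics/w11.png

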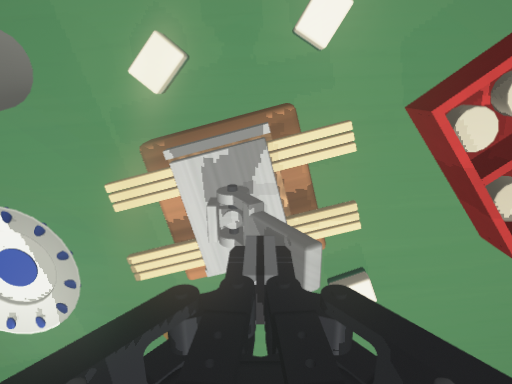

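Emit:
step_arm([
  [2.5, 0, 1.8, 0, 1],
  [5, 0, 3.6, 0, 1],
  [10, 0, 7.5, 0, 1],
  [14.5, 0, 12, 0, 1],
  [18.5, 0, 17, 0, 1],
  [20, 0, 20, 0, 1],
  [21.5, 0, 22.5, 0, 1],
  [23, 0, 25, 0, 1],
  [24.5, 0, 28, 0, 1],
  [25.5, 0, 31, 0, 1],
  [26.5, 0, 34, 0, 1],
  [27, 0, 37, 0, 1],
  [27.5, 0, 39, 0, 1],
  [28, 0, 41, 0, 1],
  [28, 0, 42, 0, 1],
  [28, 0, 42, 0, 1],
])

```text
t: 19.97
eef_pos: [0.556, -0.0753, 0.0499]
tool_rot: [0.0, -0.686, 0.728, 0.0]
contact_force: [-0.8, 0.3, 7.5]
gripper_width: -0.004
```

```bash
python3 m.py 3 pics/w12.png; python3 look.py 12
```

```text
T [ 0.108  0.136 -0.023] sd [0.016 0.02  0.023] F [-0.59  0.27  5.59] sd [0.43 0.5  0.09] J7 [ 1.9800e-01 -4.5697e+01  1.2232e+01 -1.5876e+01  3.0000e-03 -2.5100e-01
 -1.0000e-03]
p [ 0.556  -0.0753  0.05  ] yaw 266.58 q [-0.54  0.65  0.77  2.   -0.66  0.76 -1.01] w -0.003 t 20.1167
```

View pics/s12.png

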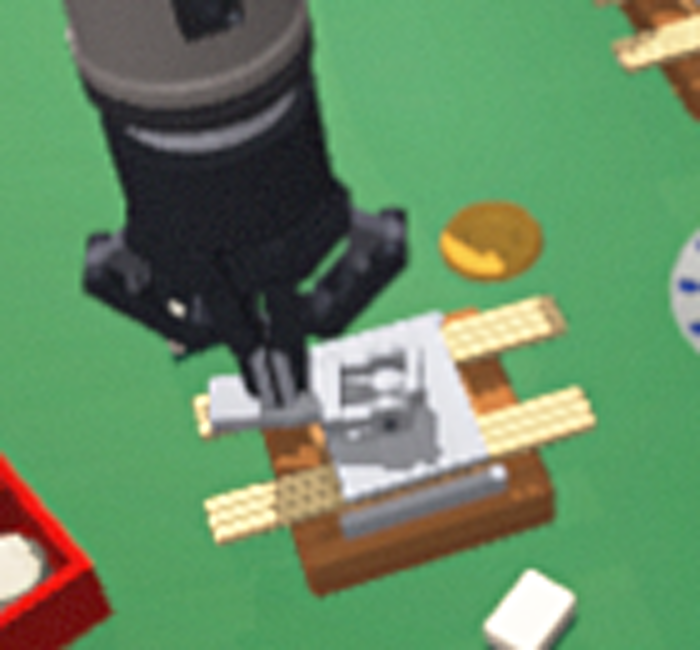

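View pics/w12.png

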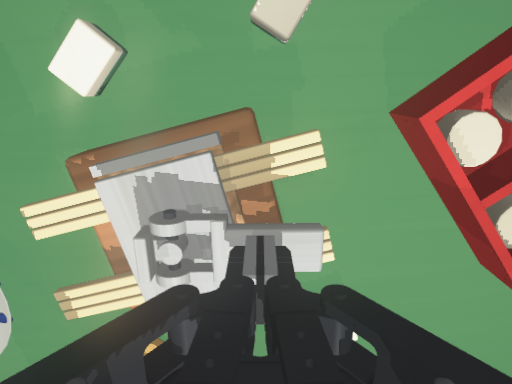

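Emit:
step_arm([
  [0, 0, 1, 0, 1],
  [0, 0, 2, 0, 1],
  [0, 0, 3, 0, 1],
  [0, 0, 3.5, 0, 1],
  [0, 0, 3.5, 0, 1],
])

```text
t: 20.58
eef_pos: [0.5573, -0.0755, 0.0483]
tool_rot: [0.001, -0.686, 0.728, -0.0]
contact_force: [-4.4, 3.7, 24.0]
gripper_width: 0.0
```

```bash
python3 m.py 3
```

```text
T [0.543 0.863 0.102] sd [0.018 0.025 0.015] F [-4.03  1.81 23.17] sd [0.32 0.41 0.27] J7 [  0.919 -38.79   10.021 -13.521  -0.139  -1.432  -0.082]
p [ 0.5573 -0.0755  0.0484] yaw 266.57 q [-0.54  0.65  0.76  2.   -0.66  0.75 -1.  ] w -0.0 t 20.7333
```

Emit:
step_arm([
  [0, 0, 0.5, 0, 1],
  [0, 0, 1, 0, 1],
  [0, 0, 1, 0, 1],
])

```text
t: 20.98
eef_pos: [0.5577, -0.0755, 0.0479]
tool_rot: [0.002, -0.686, 0.728, -0.001]
contact_force: [-4.8, 3.1, 28.5]
gripper_width: -0.0
```

```bash
python3 m.py 3
```

```text
T [0.643 1.029 0.116] sd [0.003 0.031 0.015] F [-4.96  2.44 28.34] sd [0.21 0.29 0.36] J7 [  1.114 -36.723   9.343 -12.827  -0.179  -1.774  -0.103]
p [ 0.5577 -0.0756  0.0479] yaw 266.57 q [-0.54  0.65  0.76  2.   -0.66  0.75 -1.  ] w -0.001 t 21.1333
```

Emit:
step_arm([
  [0, 0, -2, 0, 1],
  [0, 0, -4, 0, 1],
  [0, 0, -12, 0, 1],
  [0, 0, -30, 0, 1],
  [0, 0, -60, 0, 1],
  [0, 0, -90, 0, 1],
  [0, 0, -110, 0, 1],
  [0, 0, -115, 0, 1],
  [0, 0, -115, 0, 1],
])

```text
t: 21.88
eef_pos: [0.5564, -0.0752, 0.1614]
tool_rot: [0.001, -0.686, 0.728, -0.0]
contact_force: [-0.3, -0.2, -0.7]
gripper_width: 0.002
```

Emit:
step_arm([
  [-20, 0, 0, 0, 1],
  [-50, 0, 0, 0, 1],
  [-80, 0, 0, 0, 1],
  [-95, 0, 0, 0, 1],
  [-100, 0, 0, 0, 1],
  [-100, 0, 0, 0, 1],
])

```text
t: 22.38
eef_pos: [0.5609, 0.0259, 0.1588]
tool_rot: [-0.001, -0.687, 0.727, 0.001]
contact_force: [0.3, -0.7, 0.1]
gripper_width: 0.002
```

```bash
python3 m.py 3 pics/w13.png; python3 look.py 13; python3 - <<'E'
from h import *
ax=np.array([-.061,-.998]); ay=np.array([-.998,.061]); o=np.array([.5584,-.0314])
for n in ["wrist","scene","top"]:
    c=cam(n); P=cloud(c); d=P[...,:2]-o; a=d@ax; b=d@ay
    for s in range(15,80,6):
        m=(abs(a-s*1e-3)<.003)&(abs(b)<.008)&(P[...,2]>.03)&(P[...,2]<.12)
        if m.sum()>2: print(n,s,m.sum(),np.median(P[m][:,2]).round(4))
    m=(a>.035)&(a<.08)&(abs(b)<.025)&(P[...,2]>.052)&(P[...,2]<.07)
    if m.sum()>10:
        q=P[m]; r=cv2.minAreaRect(q[:,:2].astype(np.float32)*1000); print(n,r,"b mean",b[m].mean(),"amax",a[m].max()); 
        A=np.c_[a[m],b[m],np.ones(m.sum())]; print("plane",np.linalg.lstsq(A,q[:,2],rcond=None)[0])
E
```

```text
T [-0.046 -0.004  0.018] sd [0.005 0.009 0.033] F [ 0.47 -0.39 -0.38] sd [0.14 0.76 0.21] J7 [-1.3490e+00 -4.0882e+01  1.1557e+01 -2.2617e+01 -9.1000e-02  3.5000e-02
 -2.9000e-02]
p [0.5613 0.0226 0.16  ] yaw 266.44 q [-0.85  0.51  0.94  1.93 -0.5   0.95 -1.3 ] w -0.003 t 22.5333
wrist 15 114 0.0459
wrist 21 217 0.055
wrist 27 143 0.0603
wrist 33 140 0.0602
wrist 39 137 0.0603
wrist 45 140 0.0601
wrist 51 142 0.0603
wrist 57 138 0.0603
wrist 63 136 0.0602
wrist 69 140 0.06
wrist 75 72 0.0599
wrist ((556.2739868164062, -86.60091400146484), (41.129886627197266, 24.712665557861328), 88.8934555053711) b mean -0.0024216353378291528 amax 0.0754771679774288
plane [0.0001818  0.06649926 0.05992725]
scene 15 10 0.0472
scene 21 19 0.061
scene 27 19 0.0615
scene 33 25 0.0611
scene 39 15 0.0615
scene 45 18 0.061
scene 51 20 0.0612
scene 57 17 0.0617
scene 63 18 0.0611
scene 69 17 0.0619
scene 75 6 0.062
scene ((557.9306640625, -86.15660095214844), (38.39681625366211, 25.407148361206055), 87.29423522949219) b mean -0.004788182196156877 amax 0.0740329998755292
plane [0.00118024 0.13775924 0.06110076]
top 69 23 0.0606
top 75 4 0.0508
top ((556.5090942382812, -101.0763168334961), (6.401732921600342, 23.94147491455078), 81.68785858154297) b mean -0.0005306612613329865 amax 0.07222649744782332
plane [ 0.18056417 -0.11820902  0.0470058 ]
```

View pics/w13.png

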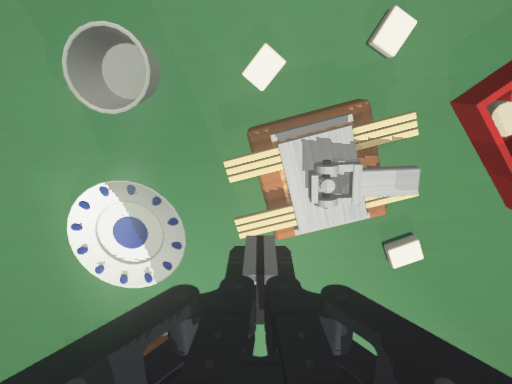

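View pics/s13.png

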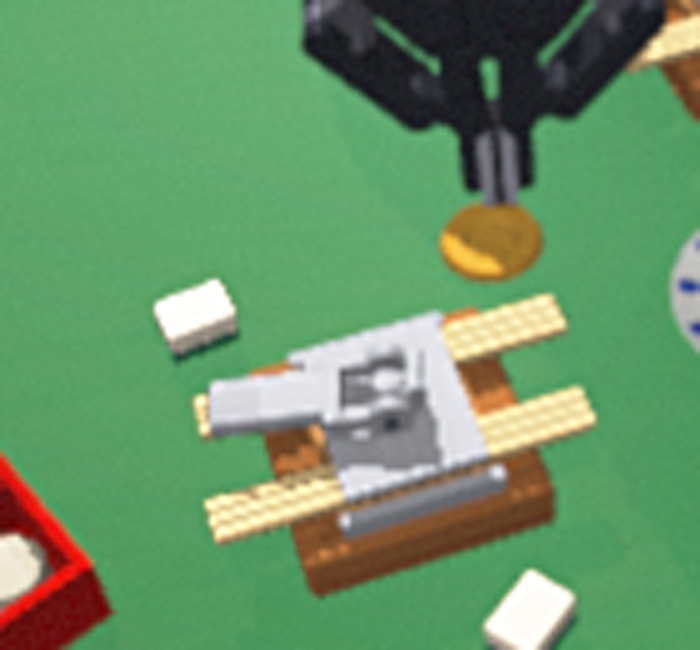

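```bash
python3 -c "
from station import bot
print(bot.hand_in(), bot.get_obs()['t'])"
```

```text
the job is handed in; nothing more can be done
the job is handed in; nothing more can be done
```

I screwed the rightmost press's lever bolt in to snug, folded the lever flat, backed the gripper clear and handed the job in at about 22.5 s of the 72 s allowed.

**Screwing in:** I pinched the standing lever and turned it about 79° clockwise. The torque began to climb about 44° in.
- The last reading at rest was 0.16 N m above the free thread, inside the 0.12–0.22 snug band.
- One earlier turn, made with a smaller step, read 0.24. I put this down to leftover wind-up, backed off 5° and turned in again with the usual step to get 0.16.
- The free thread read about 0.00 at rest, not the stated 0.2 N m. "Snug" is therefore judged against that reading. Assuming the stated 0.3 N m per rad, the angle turned past contact gives about 0.18 N m, also inside the band.

**Folding:** After letting go, I pushed the lever over with the shut fingers and pressed it to its stop with at most about 28 N.
- The wrist camera's depth shows the bar's upper face level within about 0.4°, at 60 mm, which is 5 mm above the pin.
- The bolt's heading looked unchanged, as far as the pictures show.

**One disagreement:** The cameras showed the shut fingertips about 37 mm higher than the reported TCP and tip reach implied. The grip held only about the top 6 mm of the bar, but it did not slip. I corrected for this before folding.

**At the end:** The gripper touched nothing and read zero force. I saw no bystander out of place in the last pictures, though I did not measure their positions again.

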